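# Emergency tray release of a plate reader

## Task

The plate reader has lost power with its tray locked inside. Take the release pin from its stand, push it straight down the release hole in the reader's top until the hidden latch trips and the tray springs out a little (feel for the latch and keep every push on the reader under 15 N, or it breaks), stand the pin back upright in its stand, and draw the tray all the way out to its stop. Leave the other things on the bench where they are.

Things in the scene. Friction and masses are not known exactly. Their poses are not given: they have to be found in the camera images.
- reader: White plate reader, fixed box 240 deep x 200 wide x 110 high (mm), 116 on the raised panel behind. Origin: bench level, under the middle of its front face. x points into the machine, z up. The grey tray front is 112 wide, 19 to 93 above the bench, centred 30 to -y of the middle. Breaks if the pin pushes it or its latch with over 15 N.
- release_hole (a point): Mouth centre of a round hole, 9 wide, in a thin printed square on the reader's top (10 thick, hollow below), at x 35, y 60, z 110 of the reader; axes as the reader. A flat sprung latch pad 20 wide lies under it 20 to 50 below the mouth, different each time, not measured. It gives at 3 N, +0.45 N per mm, trips after 8 mm (7 to 9 N), hard stop at 11 mm. It springs back.
- tray (a joint): How far the tray is out, in m: 0 locked shut, jumps to about 0.021 when the latch trips, 0.090 at its stop. It slides along the reader's -x with about 1.5 N of friction plus a little drag (20 N per m/s), and stays where it is left.
- tray_handle (a point): Point to grip on the tray's handle, 80 above the bench: an upright round steel bar 11 thick, from 29 to 95 above the bench, held by 8 thick stubs at heights 38 and 86, 35 in front of the tray front (45 before the reader's front face when shut). Moves with the tray; axes as the reader.
- pin: Release pin: a straight steel rod 6 in diameter and 70 long below a square grey grip 16 x 16 x 45; 115 long in all, 60 g. Origin at the tip (lower end) on the axis, z up along the rod to the grip (grip from z = 70 to 115), x and y square to the grip's faces. Starts upright in the stand, the grip resting on the stand's top.
- pin_tip (a point): The tip of the release pin's rod (same as its origin).
- stand: The pin's stand: a plain aluminium block 60 x 60 x 80 high, fixed, with one round hole 12 wide and 76 deep in the middle of its top. Origin: centre of its underside. It stands to the left or right of the reader; the other side has an open square holder with a marker in it.
- stand_seat (a point): Where the tip of the pin lies when the pin is home in its stand: on the hole's axis, 10 above the bench (70 below the stand's top).
- marker: A thick round marker 130 long leaning in an open square holder 55 x 55 x 70 high; leave alone. Origin at its lower end.
- vial_a: Clear vial with a cap, 31 wide, 64 high, standing near the robot's side of the reader; leave alone. Origin: centre of its underside.
- vial_b: A second such vial beside the reader; leave alone. Origin: centre of its underside.
- timer: Flat grey box 50 x 60 x 22 lying on the raised panel of the reader; leave alone. Origin: centre of its underside.
- wash_bottle: White bottle 80 wide, 190 high; leave alone. Origin: centre of its underside.

How it is judged:
By the outcome, as a careful person would: the job done as asked, in the order asked, and still so for the second after the job is handed in, with the robot touching nothing.
It also fails if it takes over 67 s, if anything falls off the work surface, if the arm or the gripper's body presses on something with over 40 N, if the wrist force passes 120 N, or if a joint passes its speed limit or range.

## Robot

A 6-joint arm with a two-finger parallel gripper is mounted at the origin on the work surface. World frame = base frame: x ahead of the robot, y to its left, z up, the work surface at z = 0. Lengths are in m, angles in rad, forces in N, time in s.
With the tool pointing down it reaches from about 0.275 to 0.725 m from the base axis. Payload 5.6 kg.
Tool frame: the origin (TCP) lies at the centre of the arm's flange, where the gripper is bolted on; the fingertips stand finger_overhang ahead of it and the grasp point (between the pads) lies 155 mm ahead of it (finger_overhang is the distance from the TCP to the fingertips, in m); z points along the fingers, y is the direction in which the jaws open and shut (so a half turn about z gives the same grasp; the last joint's range is limited). The gripper opens to 85 mm and grips with 20 to 120 N. Pads are 22 mm wide; open, the fingers measure 114 mm over their backs; the gripper's body (76 mm by 85 mm) begins 54 mm behind the grasp point. The pads swing forward as they close: fully open they stand 13 mm farther back than shut.
Start: joints at [1.621, 0.255, 0.108, 0, -1.424, -0.285], TCP at [0.128, 0.535, 0.405] pointing down, gripper open.
Joint ranges: [-2.95, 2.95], [-1.21, 1.97], [-1.09, 1.5], [-2.87, 1.71], [-2.94, -0.07], [-3.05, 3.05]. Speed limits (rad/s): [2.57, 2.57, 3.14, 3.14, 3.14, 3.14].

## Interface

Orientations are given as [roll, pitch, yaw] about the fixed x, y, z axes, in that order (R = Rz(yaw) Ry(pitch) Rx(roll)).
In Python, from station import sense, read_camera, get_calibration, close_job, finger_overhang gives the robot as it stands.
- The arm moves only by the tool send_rows, never from a script. Its argument "targets" is a list of rows, each an object of numbers: "tx", "ty", "tz": the shift along the world's x, y, z in m; "ax", "ay", "az": the turn, a rotation vector about the world's x, y, z in rad; "fingers": the opening, from -1 (shut) to 1 (fully open). In form: [{"tx": .., "ty": .., "tz": .., "ax": .., "ay": .., "az": .., "fingers": ..}, ...]. A call has 1 to 12 rows; each row shifts and turns the commanded pose from where the row before left it; what a row does not reach is not made up. A row lasts 1/10 s, in which the tool goes at most 50 mm and 8.59 degrees, less where a joint would pass 70% of its speed; a pose out of reach is approached as far as the arm can. A call with a gripper value outside its range is refused whole. The fingers move at their own pace and stop on an object; the grip force is fixed at half the most. Time passes only in rows, so rows that do not move let the fingers close. It gives the time, the measured TCP pose, the force and the opening at its end, in the units of the state.
- sense(): the state, without advancing time (a new reading comes with each control period).
- read_camera(name): name is "side" or "top" or "wrist"; returns the picture (420x560x3 uint8, blue, green, red); there is no depth.
- get_calibration(name): a dict with "fx", "fy", "cx", "cy" (pixels), "dist_coeffs" ([k1, k2, p1, p2, k3] as OpenCV has them; the pictures are not rectified), "rvec" (rotation vector, rad) and "tvec" (3), from world to camera coordinates, as OpenCV has them. Camera axes: x right, y down, z forward; pixel columns grow to the right and rows downward; lengths in m; the calibration is good to about 2 mm. A picture is of the moment at which its call begins: read the wrist's pose just before it. get_calibration takes no time and is no camera call; for the wrist camera it gives the pose at the moment of the call.
- close_job(): hands the job in, once; it reports no verdict.
The state is a dict: "time": time; "joints": joint angles; "joint_velocities": joint speeds; "joint_efforts": joint torques, N m; "position": TCP position; "tcp_rot": TCP orientation; "contact_force": force on the tool from outside, world axes, zero at the start; "ft_torque": the same for the moment, N m; "width": opening from 0.0 (shut) to 1.0 (fully open).
Only numpy, scipy, OpenCV 4.12 (cv2) and the standard library are available. Lean on these libraries where they do the work, as an engineer would, in place of code of your own. Each camera call takes 0.05 s, during which the arm holds its last target. There are 200 camera calls.

## Working session

There is one attempt and no reset: what is moved stays moved. The work goes in short steps, Python scripts to look and compute and a tool call to move; the robot and the scene stay as the last step left them, time stands still between calls to the robot, and variables do not carry over. Pictures are saved under pics/ and viewed, about 8 in all and at most 12, crops included, and the job is handed in when it is done.

Besides the shell and the picture viewer there is one more tool, called after "Call:" as name(argument=value, ...) on one line, values as JSON. send_rows: Moves the arm, as the interface text tells. Its arguments: {"type":"object","properties":{"targets":{"type":"array","items":{"type":"object","properties":{"tx":{"type":"number"},"ty":{"type":"number"},"tz":{"type":"number"},"ax":{"type":"number"},"ay":{"type":"number"},"az":{"type":"number"},"fingers":{"type":"number"}}}}},"required":["targets"]}

```bash
mkdir -p pics
python3 - <<'E'
from station import *
import cv2
s=sense();print({k:s[k] for k in("time","position","tcp_rot","contact_force","width")},finger_overhang)
for n in("top","side"):
    cv2.imwrite(f"pics/{n}0.png",read_camera(n)); c=get_calibration(n);print(n,c)
E
```

```text
{'time': 0.0, 'position': array([0.12784201, 0.53475744, 0.40380408]), 'tcp_rot': array([ 3.13971703e+00, -3.86105114e-05, -2.34882459e-01]), 'contact_force': array([-0.32700455,  0.01114822, -0.24291622]), 'width': 0.9943777712858541} 0.1734
top {'fx': 519.6667417991063, 'fy': 519.6667417991063, 'cx': 283.70383643874095, 'cy': 205.21776741992977, 'dist_coeffs': array([0.00133733, 0.        , 0.        , 0.        , 0.        ]), 'rvec': array([ 2.12128384, -2.17846998,  0.16504293]), 'tvec': array([0.07561906, 0.62066009, 1.46192316])}
side {'fx': 523.8521486771328, 'fy': 523.8521486771328, 'cx': 278.3089411775094, 'cy': 210.01282762311268, 'dist_coeffs': array([-0.17056137,  0.        ,  0.        ,  0.        ,  0.        ]), 'rvec': array([ 2.24869758, -0.43021957,  0.19863942]), 'tvec': array([-0.5358963 ,  0.24745236,  1.02890035])}
```

View pics/top0.png

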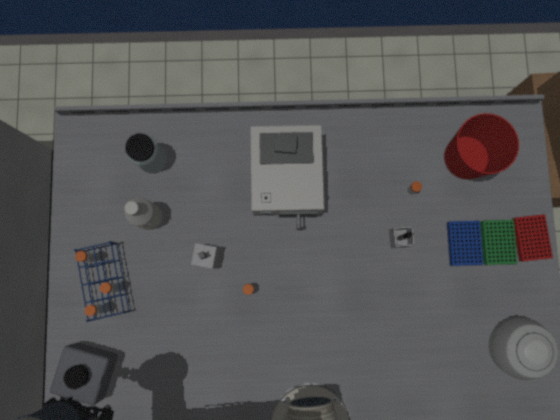

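View pics/side0.png

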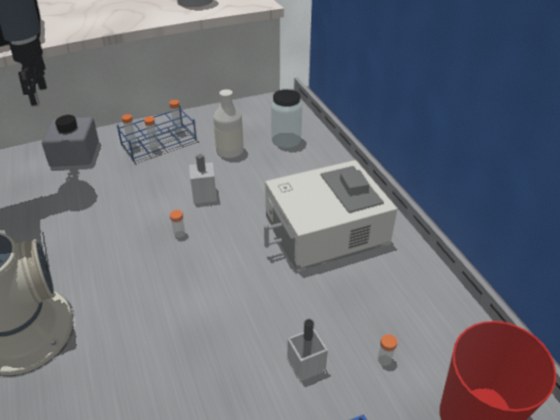

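The top view shows the reader at about (287,170), with the hole at about (266,198) and the handle at about (299,222). The pin stand is at about (204,256), and the marker holder at about (402,237) on the other side. The side view agrees. Next I'll zoom in on both.

Run:
```python
import cv2,numpy as np
t=cv2.imread("pics/top0.png");s=cv2.imread("pics/side0.png")
a=cv2.resize(t[115:275,185:335],None,fx=5,fy=5,interpolation=cv2.INTER_CUBIC)[:, :]
a=cv2.resize(t[118:272,185:335],(585,600),interpolation=cv2.INTER_CUBIC) # 3.9x
cv2.imwrite("pics/topc.png",np.clip(a*1.3,0,255).astype('uint8'))
b=cv2.resize(s[145:275,180:400],None,fx=3.6,fy=3.6,interpolation=cv2.INTER_CUBIC)
cv2.imwrite("pics/sidec.png",np.clip(b*1.3,0,255).astype('uint8'))
```

```text
(no output)
```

View pics/topc.png

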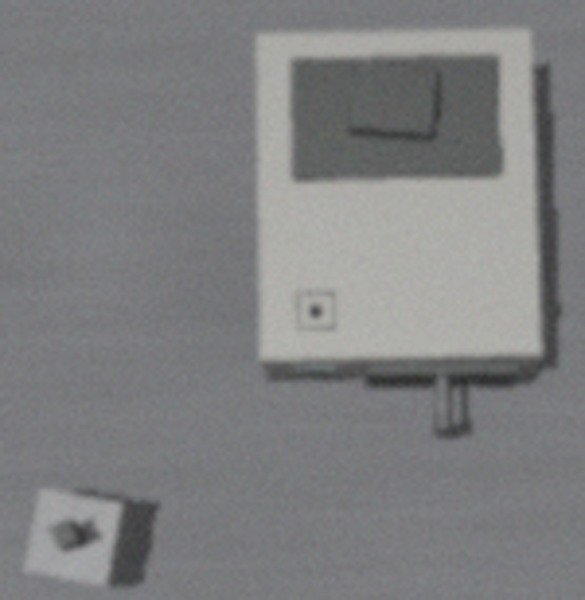

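View pics/sidec.png

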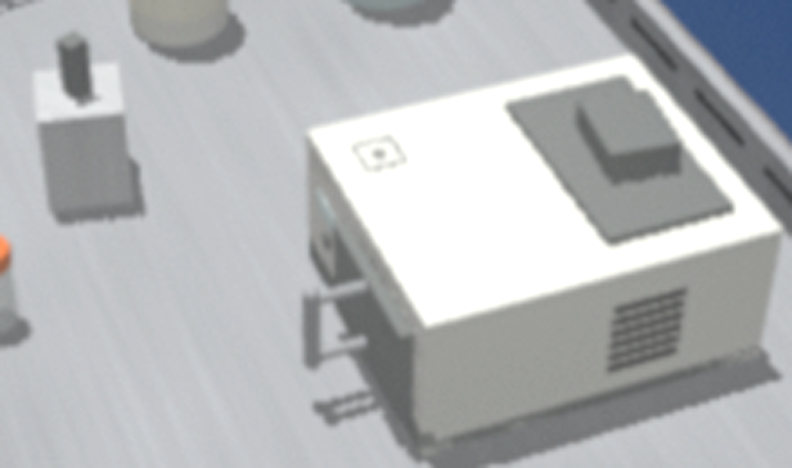

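```bash
cat > h.py <<'E'
import numpy as np,cv2
from station import *
from scipy.optimize import least_squares
def proj(c,P):
    K=np.array([[c["fx"],0,c["cx"]],[0,c["fy"],c["cy"]],[0,0,1]])
    return cv2.projectPoints(np.array(P,float).reshape(-1,1,3),c["rvec"],c["tvec"],K,c["dist_coeffs"])[0].reshape(-1,2)
def place(q,L):
    L=np.array(L,float);c,s=np.cos(q[2]),np.sin(q[2])
    return np.c_[q[0]+c*L[:,0]-s*L[:,1],q[1]+s*L[:,0]+c*L[:,1],L[:,2]]
def fit(obs,q0):  # obs: list of (calib, local pts, pixels)
    f=lambda q:np.concatenate([(proj(c,place(q,L))-p).ravel() for c,L,p in obs])
    r=least_squares(f,q0,loss="soft_l1");return r.x,r.fun
def onplane(c,p,z):
    K=np.array([[c["fx"],0,c["cx"]],[0,c["fy"],c["cy"]],[0,0,1]])
    n=cv2.undistortPoints(np.array(p,float).reshape(-1,1,2),K,c["dist_coeffs"]).reshape(-1,2)
    R=cv2.Rodrigues(c["rvec"])[0];o=-R.T@c["tvec"];d=np.c_[n,np.ones(len(n))]@R
    return o+d*((z-o[2])/d[:,2])[:,None]
E
python3 - <<'E'
from h import *
T,S=get_calibration("top"),get_calibration("side")
tp=lambda a:(np.array(a)+.5)/3.9-.5+[185,118]
sp=lambda a:(np.array(a)+.5)/3.6-.5+[180,145]
R=[[0,.1,.11],[0,-.1,.11],[.24,.1,.11],[.24,-.1,.11],[.035,.06,.11]]
rt=tp([(261,359),(543,357),(257,32),(531,29),(316,311)]);rs=sp([(308,130),(427,327),(628,55),(781,233),(379,154)])
h=.03;Q=[[h,h,.08],[h,-h,.08],[-h,-h,.08],[-h,h,.08]]
st=tp([(40,489),(124,502),(108,586),(25,570)]);ss=sp([(121,64),(127,113),(38,122),(35,72)])
for nm,L,a,b,q0 in(("reader",R,rt,rs,[.5,.05,0]),("stand",Q,st,ss,[.4,.25,-.2])):
    for k,o in(("both",[(T,L,a),(S,L,b)]),("top",[(T,L,a)]),("side",[(S,L,b)])):
        q,f=fit(o,q0);print(nm,k,q.round(4),f.reshape(-1,2).round(1).tolist())
print("hole",onplane(T,[rt[4]],.11),onplane(S,[rs[4]],.11))
print("pin top",onplane(T,[tp((68,533))],.125),onplane(S,[sp((72,38))],.125))
print("vialcap", onplane(T,[(248,289)],.064))
E
```

```text
reader both [ 0.6003  0.048  -0.0061] [[0.4, 0.7], [0.3, -0.3], [0.4, 0.6], [0.7, 0.1], [0.6, 0.2], [-0.5, -0.6], [-0.4, -0.7], [1.2, -0.9], [0.5, -1.7], [-0.1, -0.8]]
reader top [ 0.6011  0.0495 -0.0088] [[-0.2, 0.3], [-0.3, -0.4], [0.1, 0.3], [0.3, -0.1], [0.0, -0.1]]
reader side [ 0.5989  0.0452 -0.0054] [[-0.7, 0.2], [-0.4, 0.3], [1.2, -0.2], [0.6, -0.9], [-0.2, 0.0]]
stand both [ 0.4824  0.285  -0.2039] [[0.9, -0.3], [0.4, 0.1], [0.3, -0.2], [0.4, 0.1], [-0.6, -1.0], [-0.4, -0.7], [0.1, -0.7], [-0.1, -0.7]]
stand top [ 0.4823  0.2864 -0.1945] [[0.3, -0.2], [-0.2, 0.1], [-0.1, -0.2], [-0.0, 0.3]]
stand side [ 0.4821  0.2816 -0.2141] [[-0.2, -0.2], [-0.2, 0.1], [0.2, 0.1], [0.2, -0.1]]
hole [[0.63628129 0.10929657 0.11      ]] [[0.63476751 0.10496187 0.11      ]]
pin top [[0.482499   0.28417816 0.125     ]] [[0.48098844 0.2836307  0.125     ]]
vialcap [[0.38569598 0.16544957 0.064     ]]
```

Both cameras agree to a few millimetres: reader (0.600, 0.048, yaw −0.006), stand (0.482, 0.285). I'll move above the stand and refine with the wrist camera.

Call:
send_rows(targets=[{"tx": 0.02, "ty": -0.015}, {"tx": 0.035, "ty": -0.025}, {"tx": 0.035, "ty": -0.025}, {"tx": 0.035, "ty": -0.025}, {"tx": 0.035, "ty": -0.025}, {"tx": 0.035, "ty": -0.025}, {"tx": 0.035, "ty": -0.025}, {"tx": 0.035, "ty": -0.025}, {"tx": 0.035, "ty": -0.025}, {"tx": 0.03, "ty": -0.02}, {"tx": 0.02, "ty": -0.01}, {}])

```text
validation failed for argument at $.ta...
```

```bash
cat > look.py <<'E'
from h import *
import sys,pickle
n=sys.argv[1]
s=sense();print(s["time"],s["position"].round(4),s["tcp_rot"].round(4),s["contact_force"].round(2),round(s["width"],3))
c=get_calibration("wrist");im=read_camera("wrist");pickle.dump(c,open(f"pics/{n}.pkl","wb"))
cv2.imwrite(f"pics/{n}.png",im)
for nm,P in(("pintop",(.482,.285,.125)),("hole",(.6355,.108,.11)),("handle",(.555,.018,.095))):print(nm,proj(c,P).round(0))
E
python3 look.py w1
```

```text
0.1 [0.1278 0.5348 0.4039] [ 3.1399e+00 -1.0000e-04 -2.3490e-01] [-0.21  0.14  0.25] 1.0
pintop [[ 499. -326.]]
hole [[-693. 2067.]]
handle [[160. 358.]]
```

View pics/w1.png

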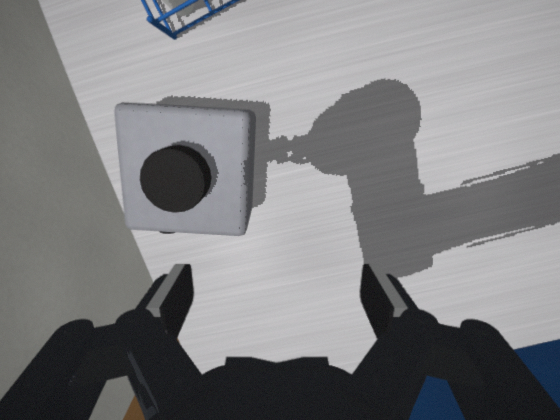

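The call was refused, apparently because every row needs all its keys. The wrist picture only shows the start area (jaws near (275,280)); the camera looks ahead of the jaws along +x, so I'll stop a little short of the stand.

Call:
send_rows(targets=[{"tx": 0.02, "ty": -0.015, "tz": 0, "ax": 0, "ay": 0, "az": 0, "fingers": 1}, {"tx": 0.03, "ty": -0.025, "tz": 0, "ax": 0, "ay": 0, "az": 0, "fingers": 1}, {"tx": 0.03, "ty": -0.025, "tz": 0, "ax": 0, "ay": 0, "az": 0, "fingers": 1}, {"tx": 0.03, "ty": -0.025, "tz": 0, "ax": 0, "ay": 0, "az": 0, "fingers": 1}, {"tx": 0.03, "ty": -0.025, "tz": 0, "ax": 0, "ay": 0, "az": 0, "fingers": 1}, {"tx": 0.03, "ty": -0.025, "tz": 0, "ax": 0, "ay": 0, "az": 0, "fingers": 1}, {"tx": 0.03, "ty": -0.025, "tz": 0, "ax": 0, "ay": 0, "az": 0, "fingers": 1}, {"tx": 0.03, "ty": -0.025, "tz": 0, "ax": 0, "ay": 0, "az": 0, "fingers": 1}, {"tx": 0.03, "ty": -0.025, "tz": 0, "ax": 0, "ay": 0, "az": 0, "fingers": 1}, {"tx": 0.03, "ty": -0.025, "tz": 0, "ax": 0, "ay": 0, "az": 0, "fingers": 1}, {"tx": 0.01, "ty": -0.01, "tz": 0, "ax": 0, "ay": 0, "az": 0, "fingers": 1}, {"tx": 0, "ty": 0, "tz": 0, "ax": 0, "ay": 0, "az": 0, "fingers": 1}])

```text
time: 1.35
position: [0.4289, 0.2837, 0.4042]
tcp_rot: [3.141, 0.0, -0.238]
contact_force: [-0.6, -0.2, 1.2]
width: 1.0
```

```bash
python3 look.py w2
```

```text
1.35 [0.4289 0.2837 0.4042] [ 3.1407e+00  5.0000e-04 -2.3770e-01] [-0.59 -0.19  1.18] 1.0
pintop [[260. 148.]]
hole [[ 445. -117.]]
handle [[549. -15.]]
```

View pics/w2.png

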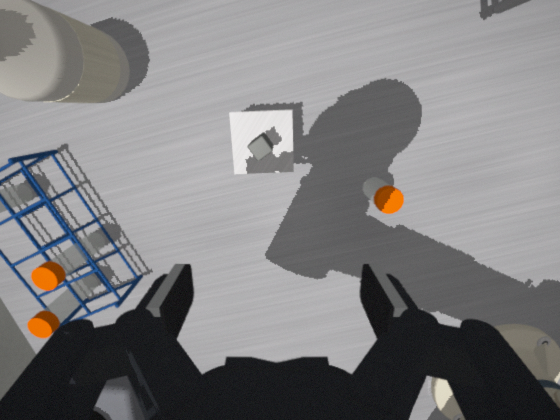

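The stand's top is at about (233–294, 110–174), with the pin grip at (260,148) as predicted but turned about 30–40° to the block. I need a crop to read its yaw.

Run:
```python
import cv2,numpy as np
im=cv2.imread("pics/w2.png")[100:184,220:310]
cv2.imwrite("pics/w2c.png",cv2.resize(im,None,fx=7,fy=7,interpolation=cv2.INTER_CUBIC))
```

```text
(no output)
```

View pics/w2c.png

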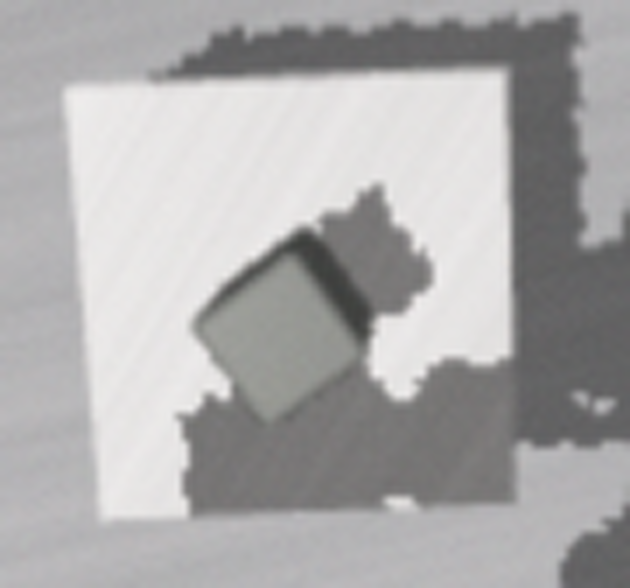

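Run:
```python
from h import *
import pickle
c=pickle.load(open("pics/w2.pkl","rb"))
px=lambda a:(np.array(a)+.5)/7-.5+[220,100]
for nm,p,z in(("grip",[(290,247),(365,347),(268,424),(195,325)],.125),("stand",[(66,86),(510,66),(515,500),(102,520)],.08)):
    P=onplane(c,px(p),z);d=np.diff(np.r_[P,P[:1]],axis=0)
    print(nm,P.mean(0).round(4),np.linalg.norm(d,axis=1).round(4),np.degrees(np.arctan2(d[:,1],d[:,0])).round(1)%90)
R=cv2.Rodrigues(c["rvec"])[0];print("cam",-R.T@c["tvec"])
s=sense();q=s["tcp_rot"];print("tool y deg",np.degrees(q[2])-90)
```

```text
grip [0.4823 0.2857 0.125 ] [0.0146 0.015  0.0146 0.0146] [23.2 24.4 21.9 24.7]
stand [0.4819 0.2856 0.08  ] [0.0605 0.0598 0.0599 0.0602] [78.7 78.  79.1 78.5]
cam [0.50807782 0.26502698 0.37364398]
tool y deg -103.55442073938508
```

Grip centre is (0.482, 0.2855) and its faces lie at 23.5°, so the jaws turn +37°. The edge lengths match the given sizes (about 15 and 60 mm).

Call:
send_rows(targets=[{"tx": 0.009, "ty": 0.0, "tz": 0, "ax": 0, "ay": 0, "az": 0.108, "fingers": 1}, {"tx": 0.009, "ty": 0.0, "tz": 0, "ax": 0, "ay": 0, "az": 0.108, "fingers": 1}, {"tx": 0.009, "ty": 0.0, "tz": 0, "ax": 0, "ay": 0, "az": 0.108, "fingers": 1}, {"tx": 0.009, "ty": 0.001, "tz": 0, "ax": 0, "ay": 0, "az": 0.108, "fingers": 1}, {"tx": 0.009, "ty": 0.001, "tz": -0.01, "ax": 0, "ay": 0, "az": 0.108, "fingers": 1}, {"tx": 0.0085, "ty": 0.0, "tz": -0.02, "ax": 0, "ay": 0, "az": 0.1075, "fingers": 1}, {"tx": 0, "ty": 0, "tz": -0.025, "ax": 0, "ay": 0, "az": 0, "fingers": 1}, {"tx": 0, "ty": 0, "tz": -0.03, "ax": 0, "ay": 0, "az": 0, "fingers": 1}, {"tx": 0, "ty": 0, "tz": -0.025, "ax": 0, "ay": 0, "az": 0, "fingers": 1}, {"tx": 0, "ty": 0, "tz": -0.02, "ax": 0, "ay": 0, "az": 0, "fingers": 1}, {"tx": 0, "ty": 0, "tz": -0.014, "ax": 0, "ay": 0, "az": 0, "fingers": 1}, {"tx": 0, "ty": 0, "tz": 0, "ax": 0, "ay": 0, "az": 0, "fingers": 1}])

```text
time: 2.6
position: [0.4799, 0.2875, 0.2585]
tcp_rot: [3.141, 0.005, 0.414]
contact_force: [0.3, 0.2, -0.7]
width: 1.0
```

```bash
python3 look.py w3
```

```text
2.6 [0.4799 0.2875 0.2585] [3.1407 0.0045 0.4139] [ 0.35  0.15 -0.69] 1.0
pintop [[284. 311.]]
hole [[769. 149.]]
handle [[714. 322.]]
```

Call:
send_rows(targets=[{"tx": 0.002, "ty": -0.002, "tz": 0.001, "ax": 0.002, "ay": -0.004, "az": 0, "fingers": 1}, {"tx": 0, "ty": 0, "tz": 0, "ax": 0, "ay": 0, "az": 0, "fingers": 1}])

```text
time: 2.85
position: [0.4837, 0.2853, 0.2631]
tcp_rot: [-3.141, -0.007, 0.413]
contact_force: [-0.0, -0.4, 0.4]
width: 1.002
```

Call:
send_rows(targets=[{"tx": 0, "ty": 0, "tz": 0, "ax": 0, "ay": 0, "az": 0, "fingers": -1}, {"tx": 0, "ty": 0, "tz": 0, "ax": 0, "ay": 0, "az": 0, "fingers": -1}, {"tx": 0, "ty": 0, "tz": 0, "ax": 0, "ay": 0, "az": 0, "fingers": -1}, {"tx": 0, "ty": 0, "tz": 0, "ax": 0, "ay": 0, "az": 0, "fingers": -1}, {"tx": 0, "ty": 0, "tz": 0, "ax": 0, "ay": 0, "az": 0, "fingers": -1}, {"tx": 0, "ty": 0, "tz": 0, "ax": 0, "ay": 0, "az": 0, "fingers": -1}])

```text
time: 3.45
position: [0.4835, 0.2849, 0.2618]
tcp_rot: [-3.141, -0.005, 0.413]
contact_force: [-0.6, 1.2, 0.4]
width: 0.182
```

```bash
python3 look.py w4
```

```text
3.45 [0.4835 0.2849 0.2618] [-3.1414 -0.0046  0.4127] [-0.58  1.22  0.39] 0.182
pintop [[276. 313.]]
hole [[751. 154.]]
handle [[703. 324.]]
```

View pics/w4.png

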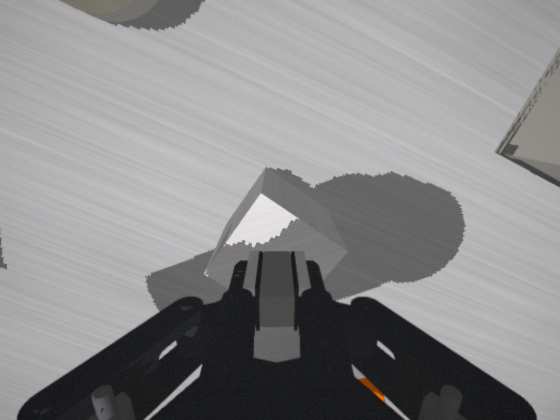

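The jaws stopped at 15.5 mm around the grip, which is seen between the pads at (277,300). Next I'll lift straight up and carry the pin to the hole.

Call:
send_rows(targets=[{"tx": 0, "ty": 0, "tz": 0.01, "ax": 0, "ay": 0, "az": 0, "fingers": -1}, {"tx": 0, "ty": 0, "tz": 0.02, "ax": 0, "ay": 0, "az": 0, "fingers": -1}, {"tx": 0, "ty": 0, "tz": 0.03, "ax": 0, "ay": 0, "az": 0, "fingers": -1}, {"tx": 0, "ty": 0, "tz": 0.03, "ax": 0, "ay": 0, "az": 0, "fingers": -1}, {"tx": 0, "ty": 0, "tz": 0.025, "ax": 0, "ay": 0, "az": 0, "fingers": -1}, {"tx": 0, "ty": 0, "tz": 0.015, "ax": 0, "ay": 0, "az": 0, "fingers": -1}, {"tx": 0, "ty": 0, "tz": 0, "ax": 0, "ay": 0, "az": 0, "fingers": -1}])

```text
time: 4.2
position: [0.4837, 0.285, 0.3948]
tcp_rot: [-3.14, -0.01, 0.413]
contact_force: [-0.4, 0.4, -1.1]
width: 0.181
```

Call:
send_rows(targets=[{"tx": 0.01, "ty": -0.012, "tz": 0, "ax": 0, "ay": 0, "az": 0, "fingers": -1}, {"tx": 0.02, "ty": -0.023, "tz": 0, "ax": 0, "ay": 0, "az": 0, "fingers": -1}, {"tx": 0.03, "ty": -0.035, "tz": 0, "ax": 0, "ay": 0, "az": 0, "fingers": -1}, {"tx": 0.03, "ty": -0.035, "tz": 0, "ax": 0, "ay": 0, "az": 0, "fingers": -1}, {"tx": 0.03, "ty": -0.035, "tz": 0, "ax": 0, "ay": 0, "az": 0, "fingers": -1}, {"tx": 0.02, "ty": -0.023, "tz": 0, "ax": 0, "ay": 0, "az": 0, "fingers": -1}, {"tx": 0.0125, "ty": -0.014, "tz": 0, "ax": 0, "ay": 0, "az": 0, "fingers": -1}, {"tx": 0, "ty": 0, "tz": 0, "ax": 0, "ay": 0, "az": 0, "fingers": -1}, {"tx": 0, "ty": 0, "tz": 0, "ax": 0, "ay": 0, "az": 0, "fingers": -1}, {"tx": 0, "ty": 0, "tz": 0, "ax": 0, "ay": 0, "az": 0, "fingers": -1}])

```text
time: 5.2
position: [0.6356, 0.1082, 0.3911]
tcp_rot: [-3.141, -0.003, 0.413]
contact_force: [-0.6, 0.1, -0.7]
width: 0.18
```

```bash
python3 look.py w5; python3 -c "
import cv2
im=cv2.imread('pics/w5.png')[120:330,140:420]
cv2.imwrite('pics/w5c.png',cv2.resize(im,None,fx=2.8,fy=2.8,interpolation=cv2.INTER_CUBIC))"
```

```text
5.2 [0.6356 0.1082 0.3911] [-3.1411 -0.0033  0.4132] [-0.57  0.14 -0.71] 0.18
pintop [[ 42. 282.]]
hole [[277. 207.]]
handle [[324. 300.]]
```

View pics/w5c.png

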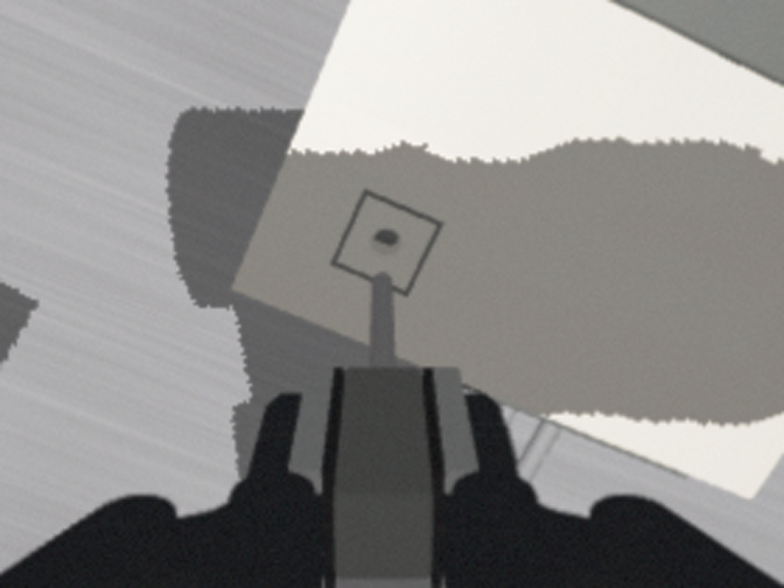

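The printed square's centre is at crop (387,242) and the pin tip's end at (381,273). I'll turn both into positions.

Run:
```python
from h import *
import pickle
c=pickle.load(open("pics/w5.pkl","rb"));px=lambda a:(np.array(a)+.5)/2.8-.5+[140,120]
sq=onplane(c,px([(366,190),(442,223),(408,295),(332,262)]),.11)
d=np.diff(np.r_[sq,sq[:1]],axis=0);print(sq.mean(0).round(4),np.linalg.norm(d,axis=1).round(4),np.degrees(np.arctan2(d[:,1],d[:,0])).round(1)%90)
for z in(.110,):print("hole dark",onplane(c,px([(386,239)]),z).round(4))
tz=.3911-.2518
print("tip far edge",onplane(c,px([(381.5,272)]),tz).round(4),"left/right at tip",onplane(c,px([(371,283),(393,283)]),tz).round(4))
R=cv2.Rodrigues(c["rvec"])[0];o=-R.T@c["tvec"];print("cam",o.round(4),"axis",R[2].round(3))
# edges of rod silhouette predicted for tip at TCP axis
for t in([.6356,.1082],[.6366,.1086]):
  a=np.linspace(0,2*np.pi,73);P=np.c_[t[0]+.003*np.cos(a),t[1]+.003*np.sin(a),0*a+tz]
  q=(proj(c,P)-[140,120]+.5)*2.8-.5;print("pred disc crop x",q[:,0].min().round(1),q[:,0].max().round(1),"y",q[:,1].min().round(1),q[:,1].max().round(1))
s=sense();print(s["position"].round(4),s["tcp_rot"].round(4),s["contact_force"].round(2))
```

```text
[0.6362 0.1076 0.11  ] [0.0264 0.0267 0.0272 0.0264] [89.5  0.3 88.7 88.7]
hole dark [[0.6373 0.1084 0.11  ]]
tip far edge [[0.6363 0.1095 0.1393]] left/right at tip [[0.632  0.1109 0.1393]
 [0.6345 0.1051 0.1393]]
cam [0.7103 0.1414 0.3608] axis [-0.286 -0.125 -0.95 ]
pred disc crop x 374.2 395.1 y 265.8 285.5
pred disc crop x 374.3 395.3 y 262.3 282.0
[0.6355 0.1085 0.3915] [-3.1412 -0.0039  0.4137] [-0.49  0.6  -1.19]
```

Tip estimate (0.6334, 0.1082) and hole (0.6362, 0.1076), so it needs about 2.5 mm forward. I'll lower to about 4 mm above the mouth and look once more.

Call:
send_rows(targets=[{"tx": 0.0025, "ty": -0.0005, "tz": -0.008, "ax": 0, "ay": 0, "az": 0, "fingers": -1}, {"tx": 0, "ty": 0, "tz": -0.008, "ax": 0, "ay": 0, "az": 0, "fingers": -1}, {"tx": 0, "ty": 0, "tz": -0.006, "ax": 0, "ay": 0, "az": 0, "fingers": -1}, {"tx": 0, "ty": 0, "tz": -0.0035, "ax": 0, "ay": 0, "az": 0, "fingers": -1}, {"tx": 0, "ty": 0, "tz": 0, "ax": 0, "ay": 0, "az": 0, "fingers": -1}, {"tx": 0, "ty": 0, "tz": 0, "ax": 0, "ay": 0, "az": 0, "fingers": -1}, {"tx": 0, "ty": 0, "tz": 0, "ax": 0, "ay": 0, "az": 0, "fingers": -1}])

```text
time: 5.95
position: [0.6385, 0.1074, 0.3666]
tcp_rot: [-3.142, -0.005, 0.413]
contact_force: [0.4, 0.1, -0.7]
width: 0.183
```

```bash
python3 look.py w6; python3 -c "
import cv2
im=cv2.imread('pics/w6.png')[160:270,210:350]
cv2.imwrite('pics/w6c.png',cv2.resize(im,None,fx=5,fy=5,interpolation=cv2.INTER_CUBIC))"
```

```text
5.95 [0.6385 0.1074 0.3666] [-3.1415 -0.0053  0.4127] [ 0.45  0.07 -0.67] 0.183
pintop [[ 20. 300.]]
hole [[275. 220.]]
handle [[326. 318.]]
```

View pics/w6c.png

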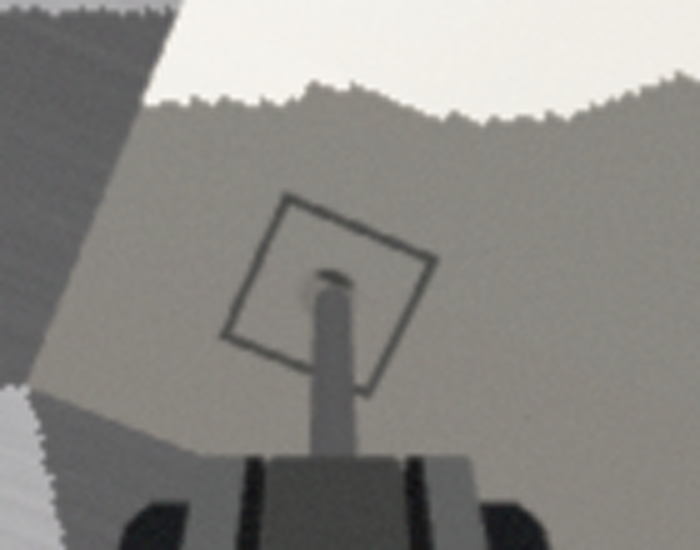

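Run:
```python
from h import *
import pickle
c=pickle.load(open("pics/w6.pkl","rb"));px=lambda a:(np.array(a)+.5)/5-.5+[210,160]
inv=lambda q:(q-[210,160]+.5)*5-.5
sq=onplane(c,px([(288,198),(436,260),(368,393),(224,337)]),.11);h=sq.mean(0);print("hole",h.round(4),inv(proj(c,h)))
a=np.linspace(0,2*np.pi,181)
q=inv(proj(c,np.c_[h[0]+.0045*np.cos(a),h[1]+.0045*np.sin(a),0*a+.11]));print("mouth px",q.min(0),q.max(0))
tz=.3666-.2518;print("tipz",tz)
for z in(tz-.002,tz,tz+.002):
  f=lambda t:(lambda q:[q[:,0].min()-314,q[:,0].max()-353,q[:,1].min()-283])(inv(proj(c,np.c_[t[0]+.003*np.cos(a),t[1]+.003*np.sin(a),0*a+z])))
  r=least_squares(f,[.636,.108]);print(z,r.x.round(4),np.round(r.fun,1))
```

```text
hole [0.636  0.1076 0.11  ] [[328.9767402  298.25939522]]
mouth px [301.57807165 272.40230142] [356.37807025 323.81493559]
tipz 0.11479999999999996
0.11279999999999996 [0.6369 0.1072] [ 1. -1. -0.]
0.11479999999999996 [0.6375 0.1075] [ 0.8 -0.8 -0. ]
0.11679999999999996 [0.6382 0.1078] [ 0.7 -0.7 -0. ]
```

The hole is (0.636, 0.1076) and the tip (0.6375, 0.1075), so I'll shift back 1.3 mm and creep down with force checks.

Call:
send_rows(targets=[{"tx": -0.0013, "ty": 0.0002, "tz": 0, "ax": 0, "ay": 0, "az": 0, "fingers": -1}, {"tx": 0, "ty": 0, "tz": -0.0015, "ax": 0, "ay": 0, "az": 0, "fingers": -1}, {"tx": 0, "ty": 0, "tz": -0.0015, "ax": 0, "ay": 0, "az": 0, "fingers": -1}, {"tx": 0, "ty": 0, "tz": -0.001, "ax": 0, "ay": 0, "az": 0, "fingers": -1}, {"tx": 0, "ty": 0, "tz": 0, "ax": 0, "ay": 0, "az": 0, "fingers": -1}, {"tx": 0, "ty": 0, "tz": 0, "ax": 0, "ay": 0, "az": 0, "fingers": -1}])

```text
time: 6.6
position: [0.6371, 0.1076, 0.3621]
tcp_rot: [-3.141, -0.004, 0.413]
contact_force: [-0.6, -0.2, -0.9]
width: 0.176
```

Call:
send_rows(targets=[{"tx": 0, "ty": 0, "tz": -0.001, "ax": 0, "ay": 0, "az": 0, "fingers": -1}, {"tx": 0, "ty": 0, "tz": -0.001, "ax": 0, "ay": 0, "az": 0, "fingers": -1}, {"tx": 0, "ty": 0, "tz": 0, "ax": 0, "ay": 0, "az": 0, "fingers": -1}])

```text
time: 6.9
position: [0.6371, 0.1076, 0.36]
tcp_rot: [-3.141, -0.004, 0.413]
contact_force: [-1.5, -0.0, -0.8]
width: 0.177
```

Call:
send_rows(targets=[{"tx": 0, "ty": 0, "tz": -0.001, "ax": 0, "ay": 0, "az": 0, "fingers": -1}, {"tx": 0, "ty": 0, "tz": -0.001, "ax": 0, "ay": 0, "az": 0, "fingers": -1}, {"tx": 0, "ty": 0, "tz": 0, "ax": 0, "ay": 0, "az": 0, "fingers": -1}])

```text
time: 7.2
position: [0.6371, 0.1076, 0.3579]
tcp_rot: [-3.141, -0.004, 0.413]
contact_force: [-0.6, -0.4, -0.3]
width: 0.178
```

Call:
send_rows(targets=[{"tx": 0, "ty": 0, "tz": -0.001, "ax": 0, "ay": 0, "az": 0, "fingers": -1}, {"tx": 0, "ty": 0, "tz": -0.001, "ax": 0, "ay": 0, "az": 0, "fingers": -1}, {"tx": 0, "ty": 0, "tz": 0, "ax": 0, "ay": 0, "az": 0, "fingers": -1}])

```text
time: 7.5
position: [0.6371, 0.1076, 0.356]
tcp_rot: [-3.141, -0.004, 0.413]
contact_force: [0.6, -0.0, -1.0]
width: 0.18
```

Call:
send_rows(targets=[{"tx": 0, "ty": 0, "tz": -0.0015, "ax": 0, "ay": 0, "az": 0, "fingers": -1}, {"tx": 0, "ty": 0, "tz": -0.0015, "ax": 0, "ay": 0, "az": 0, "fingers": -1}, {"tx": 0, "ty": 0, "tz": 0, "ax": 0, "ay": 0, "az": 0, "fingers": -1}])

```text
time: 7.8
position: [0.6371, 0.1076, 0.3528]
tcp_rot: [-3.141, -0.004, 0.413]
contact_force: [0.5, 0.6, -0.4]
width: 0.178
```

The tip is about 9 mm into the hole with no force. I'll go down in blocks of at most 6 mm, checking force in each.

Call:
send_rows(targets=[{"tx": 0, "ty": 0, "tz": -0.002, "ax": 0, "ay": 0, "az": 0, "fingers": -1}, {"tx": 0, "ty": 0, "tz": -0.002, "ax": 0, "ay": 0, "az": 0, "fingers": -1}, {"tx": 0, "ty": 0, "tz": -0.002, "ax": 0, "ay": 0, "az": 0, "fingers": -1}, {"tx": 0, "ty": 0, "tz": -0.002, "ax": 0, "ay": 0, "az": 0, "fingers": -1}, {"tx": 0, "ty": 0, "tz": 0, "ax": 0, "ay": 0, "az": 0, "fingers": -1}])

```text
time: 8.3
position: [0.637, 0.1076, 0.3447]
tcp_rot: [-3.141, -0.004, 0.413]
contact_force: [-0.3, 0.4, -1.2]
width: 0.179
```

Call:
send_rows(targets=[{"tx": 0, "ty": 0, "tz": -0.0015, "ax": 0, "ay": 0, "az": 0, "fingers": -1}, {"tx": 0, "ty": 0, "tz": -0.0015, "ax": 0, "ay": 0, "az": 0, "fingers": -1}, {"tx": 0, "ty": 0, "tz": 0, "ax": 0, "ay": 0, "az": 0, "fingers": -1}])

```text
time: 8.6
position: [0.6371, 0.1076, 0.3419]
tcp_rot: [-3.141, -0.004, 0.413]
contact_force: [-0.3, -0.7, -0.2]
width: 0.18
```

Call:
send_rows(targets=[{"tx": 0, "ty": 0, "tz": -0.0015, "ax": 0, "ay": 0, "az": 0, "fingers": -1}, {"tx": 0, "ty": 0, "tz": -0.0015, "ax": 0, "ay": 0, "az": 0, "fingers": -1}, {"tx": 0, "ty": 0, "tz": 0, "ax": 0, "ay": 0, "az": 0, "fingers": -1}])

```text
time: 8.9
position: [0.6371, 0.1076, 0.3389]
tcp_rot: [-3.141, -0.004, 0.413]
contact_force: [0.6, 0.0, -0.7]
width: 0.177
```

Still no contact at about 23 mm deep.

Call:
send_rows(targets=[{"tx": 0, "ty": 0, "tz": -0.0015, "ax": 0, "ay": 0, "az": 0, "fingers": -1}, {"tx": 0, "ty": 0, "tz": -0.0015, "ax": 0, "ay": 0, "az": 0, "fingers": -1}, {"tx": 0, "ty": 0, "tz": 0, "ax": 0, "ay": 0, "az": 0, "fingers": -1}])

```text
time: 9.2
position: [0.6371, 0.1076, 0.3359]
tcp_rot: [-3.141, -0.004, 0.413]
contact_force: [-0.3, 1.4, -1.7]
width: 0.178
```

Call:
send_rows(targets=[{"tx": 0, "ty": 0, "tz": -0.0015, "ax": 0, "ay": 0, "az": 0, "fingers": -1}, {"tx": 0, "ty": 0, "tz": -0.0015, "ax": 0, "ay": 0, "az": 0, "fingers": -1}, {"tx": 0, "ty": 0, "tz": 0, "ax": 0, "ay": 0, "az": 0, "fingers": -1}])

```text
time: 9.5
position: [0.637, 0.1076, 0.3329]
tcp_rot: [-3.141, -0.004, 0.413]
contact_force: [0.5, -0.2, -1.0]
width: 0.178
```

Call:
send_rows(targets=[{"tx": 0, "ty": 0, "tz": -0.0015, "ax": 0, "ay": 0, "az": 0, "fingers": -1}, {"tx": 0, "ty": 0, "tz": -0.0015, "ax": 0, "ay": 0, "az": 0, "fingers": -1}, {"tx": 0, "ty": 0, "tz": 0, "ax": 0, "ay": 0, "az": 0, "fingers": -1}])

```text
time: 9.8
position: [0.6371, 0.1076, 0.3299]
tcp_rot: [-3.141, -0.004, 0.413]
contact_force: [0.3, -0.5, -0.7]
width: 0.18
```

Call:
send_rows(targets=[{"tx": 0, "ty": 0, "tz": -0.0015, "ax": 0, "ay": 0, "az": 0, "fingers": -1}, {"tx": 0, "ty": 0, "tz": -0.0015, "ax": 0, "ay": 0, "az": 0, "fingers": -1}, {"tx": 0, "ty": 0, "tz": 0, "ax": 0, "ay": 0, "az": 0, "fingers": -1}])

```text
time: 10.1
position: [0.6371, 0.1076, 0.3269]
tcp_rot: [-3.141, -0.004, 0.413]
contact_force: [-0.2, -0.9, -0.9]
width: 0.18
```

Call:
send_rows(targets=[{"tx": 0, "ty": 0, "tz": -0.0015, "ax": 0, "ay": 0, "az": 0, "fingers": -1}, {"tx": 0, "ty": 0, "tz": -0.0015, "ax": 0, "ay": 0, "az": 0, "fingers": -1}, {"tx": 0, "ty": 0, "tz": 0, "ax": 0, "ay": 0, "az": 0, "fingers": -1}])

```text
time: 10.4
position: [0.6371, 0.1076, 0.3238]
tcp_rot: [-3.141, -0.004, 0.413]
contact_force: [-0.0, -0.6, -0.4]
width: 0.178
```

Call:
send_rows(targets=[{"tx": 0, "ty": 0, "tz": -0.0015, "ax": 0, "ay": 0, "az": 0, "fingers": -1}, {"tx": 0, "ty": 0, "tz": -0.0015, "ax": 0, "ay": 0, "az": 0, "fingers": -1}, {"tx": 0, "ty": 0, "tz": 0, "ax": 0, "ay": 0, "az": 0, "fingers": -1}])

```text
time: 10.7
position: [0.6371, 0.1076, 0.3209]
tcp_rot: [-3.141, -0.004, 0.413]
contact_force: [0.7, 0.3, -0.6]
width: 0.179
```

Call:
send_rows(targets=[{"tx": 0, "ty": 0, "tz": -0.0015, "ax": 0, "ay": 0, "az": 0, "fingers": -1}, {"tx": 0, "ty": 0, "tz": -0.0015, "ax": 0, "ay": 0, "az": 0, "fingers": -1}, {"tx": 0, "ty": 0, "tz": 0, "ax": 0, "ay": 0, "az": 0, "fingers": -1}])

```text
time: 11.0
position: [0.637, 0.1076, 0.3179]
tcp_rot: [-3.141, -0.004, 0.413]
contact_force: [0.2, -0.6, -1.0]
width: 0.179
```

Call:
send_rows(targets=[{"tx": 0, "ty": 0, "tz": -0.0015, "ax": 0, "ay": 0, "az": 0, "fingers": -1}, {"tx": 0, "ty": 0, "tz": -0.0015, "ax": 0, "ay": 0, "az": 0, "fingers": -1}, {"tx": 0, "ty": 0, "tz": 0, "ax": 0, "ay": 0, "az": 0, "fingers": -1}])

```text
time: 11.3
position: [0.637, 0.1076, 0.3148]
tcp_rot: [-3.141, -0.004, 0.413]
contact_force: [-0.2, -0.8, -0.6]
width: 0.177
```

Call:
send_rows(targets=[{"tx": 0, "ty": 0, "tz": -0.0015, "ax": 0, "ay": 0, "az": 0, "fingers": -1}, {"tx": 0, "ty": 0, "tz": -0.0015, "ax": 0, "ay": 0, "az": 0, "fingers": -1}, {"tx": 0, "ty": 0, "tz": 0, "ax": 0, "ay": 0, "az": 0, "fingers": -1}])

```text
time: 11.6
position: [0.6372, 0.1076, 0.3133]
tcp_rot: [3.141, -0.006, 0.413]
contact_force: [-1.1, 0.3, 3.5]
width: 0.176
```

Call:
send_rows(targets=[{"tx": 0, "ty": 0, "tz": -0.001, "ax": 0, "ay": 0, "az": 0, "fingers": -1}, {"tx": 0, "ty": 0, "tz": -0.001, "ax": 0, "ay": 0, "az": 0, "fingers": -1}, {"tx": 0, "ty": 0, "tz": 0, "ax": 0, "ay": 0, "az": 0, "fingers": -1}])

```text
time: 11.9
position: [0.6372, 0.1076, 0.3114]
tcp_rot: [3.141, -0.006, 0.413]
contact_force: [-1.7, 0.3, 5.4]
width: 0.183
```

Contact: about 4 N at roughly 48 mm deep. Now smaller steps.

Call:
send_rows(targets=[{"tx": 0, "ty": 0, "tz": -0.001, "ax": 0, "ay": 0, "az": 0, "fingers": -1}, {"tx": 0, "ty": 0, "tz": -0.001, "ax": 0, "ay": 0, "az": 0, "fingers": -1}, {"tx": 0, "ty": 0, "tz": 0, "ax": 0, "ay": 0, "az": 0, "fingers": -1}])

```text
time: 12.2
position: [0.6372, 0.1076, 0.3095]
tcp_rot: [3.141, -0.006, 0.413]
contact_force: [-1.5, 0.1, 5.7]
width: 0.183
```

Call:
send_rows(targets=[{"tx": 0, "ty": 0, "tz": -0.001, "ax": 0, "ay": 0, "az": 0, "fingers": -1}, {"tx": 0, "ty": 0, "tz": 0, "ax": 0, "ay": 0, "az": 0, "fingers": -1}])

```text
time: 12.4
position: [0.6372, 0.1076, 0.3086]
tcp_rot: [3.141, -0.006, 0.413]
contact_force: [-1.4, -0.3, 6.3]
width: 0.181
```

Call:
send_rows(targets=[{"tx": 0, "ty": 0, "tz": -0.001, "ax": 0, "ay": 0, "az": 0, "fingers": -1}, {"tx": 0, "ty": 0, "tz": 0, "ax": 0, "ay": 0, "az": 0, "fingers": -1}])

```text
time: 12.6
position: [0.6372, 0.1076, 0.3076]
tcp_rot: [3.141, -0.006, 0.413]
contact_force: [-2.3, 0.6, 6.6]
width: 0.181
```

```bash
cat > tray.py <<'E'
from h import *
# tray extension: best match of the handle in a fresh side view against the first one, slid along reader -x
S=get_calibration("side");ref=cv2.imread("pics/side0.png");im=read_camera("side");cv2.imwrite("pics/side_now.png",im)
s=sense();print(s["time"],s["position"].round(4),s["contact_force"].round(1))
q=[.600,.048,-.006]
P=lambda e:proj(S,place(q,[[-.045-e,-.03,.06]]))[0]
p0=P(0);x,y=p0.round().astype(int);t=ref[y-14:y+15,x-6:x+7]
best=[]
for e in np.arange(0,.1,.001):
    X,Y=(P(e)-p0+[x,y]).round().astype(int)
    best.append((float(cv2.matchTemplate(im[Y-15:Y+16,X-7:X+8],t,cv2.TM_CCOEFF_NORMED).max()),round(float(e),3)))
print(p0,sorted(best)[::-1][:4])
E
python3 tray.py
```

```text
12.65 [0.6372 0.1076 0.3076] [-3.3 -0.   6.3]
[266.08526053 236.01094527] [(0.3774179518222809, 0.003), (0.3774179518222809, 0.002), (0.3774179518222809, 0.001), (0.3774179518222809, 0.0)]
```

Call:
send_rows(targets=[{"tx": 0, "ty": 0, "tz": -0.001, "ax": 0, "ay": 0, "az": 0, "fingers": -1}, {"tx": 0, "ty": 0, "tz": 0, "ax": 0, "ay": 0, "az": 0, "fingers": -1}])

```text
time: 12.85
position: [0.6372, 0.1076, 0.3066]
tcp_rot: [3.141, -0.006, 0.413]
contact_force: [-2.5, 0.9, 6.6]
width: 0.181
```

```bash
python3 tray.py; python3 -c "
import cv2,numpy as np
a=cv2.imread('pics/side_now.png')[130:290,220:400];b=cv2.imread('pics/side0.png')[130:290,220:400]
cv2.imwrite('pics/cmp.png',cv2.resize(np.hstack([b,a]),None,fx=2.2,fy=2.2,interpolation=cv2.INTER_CUBIC))"
```

```text
12.9 [0.6372 0.1076 0.3066] [-2.4  0.4  5.9]
[266.08526053 236.01094527] [(0.3786526918411255, 0.003), (0.3786526918411255, 0.002), (0.3786526918411255, 0.001), (0.3786526918411255, 0.0)]
```

View pics/cmp.png

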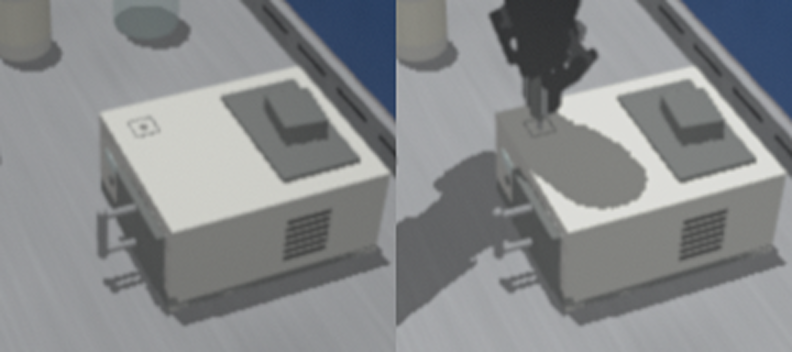

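The side pair (original left, now right) shows the handle unmoved at about (100,213) in each half, so the tray is still shut. I'll use a frame difference around the handle as the trip test and push on.

```bash
cp pics/side_now.png pics/base.png
cat > diff.py <<'E'
from h import *
b=cv2.imread("pics/base.png").astype(float);im=read_camera("side");cv2.imwrite("pics/side_now.png",im)
s=sense();print(s["time"],s["position"].round(4),s["contact_force"].round(1))
d=np.abs(im-b).mean(2);print("handle box diff",d[215:275,248:285].mean().round(2),"control",d[300:400,200:280].mean().round(2))
E
```

Call:
send_rows(targets=[{"tx": 0, "ty": 0, "tz": -0.001, "ax": 0, "ay": 0, "az": 0, "fingers": -1}, {"tx": 0, "ty": 0, "tz": 0, "ax": 0, "ay": 0, "az": 0, "fingers": -1}])

```text
time: 13.1
position: [0.6372, 0.1076, 0.3054]
tcp_rot: [3.141, -0.006, 0.413]
contact_force: [-2.1, 0.6, 5.6]
width: 0.18
```

```bash
python3 diff.py
```

```text
13.15 [0.6372 0.1076 0.3054] [-1.5  0.1  5.5]
handle box diff 15.06 control 0.57
```

The difference jumped to 15 (control 0.6) and the force dropped, so the latch has tripped. I'll withdraw straight up and return to the stand.

Call:
send_rows(targets=[{"tx": 0, "ty": 0, "tz": 0.005, "ax": 0, "ay": 0, "az": 0, "fingers": -1}, {"tx": 0, "ty": 0, "tz": 0.012, "ax": 0, "ay": 0, "az": 0, "fingers": -1}, {"tx": 0, "ty": 0, "tz": 0.02, "ax": 0, "ay": 0, "az": 0, "fingers": -1}, {"tx": 0, "ty": 0, "tz": 0.02, "ax": 0, "ay": 0, "az": 0, "fingers": -1}, {"tx": 0, "ty": 0, "tz": 0.018, "ax": 0, "ay": 0, "az": 0, "fingers": -1}, {"tx": 0, "ty": 0, "tz": 0.01, "ax": 0, "ay": 0, "az": 0, "fingers": -1}, {"tx": 0, "ty": 0, "tz": 0, "ax": 0, "ay": 0, "az": 0, "fingers": -1}])

```text
time: 13.85
position: [0.6373, 0.1076, 0.3908]
tcp_rot: [-3.142, -0.007, 0.413]
contact_force: [-0.7, 0.1, -0.8]
width: 0.178
```

Call:
send_rows(targets=[{"tx": -0.01, "ty": 0.012, "tz": 0, "ax": 0, "ay": 0, "az": 0, "fingers": -1}, {"tx": -0.02, "ty": 0.023, "tz": 0, "ax": 0, "ay": 0, "az": 0, "fingers": -1}, {"tx": -0.03, "ty": 0.035, "tz": 0, "ax": 0, "ay": 0, "az": 0, "fingers": -1}, {"tx": -0.03, "ty": 0.035, "tz": 0, "ax": 0, "ay": 0, "az": 0, "fingers": -1}, {"tx": -0.03, "ty": 0.035, "tz": 0, "ax": 0, "ay": 0, "az": 0, "fingers": -1}, {"tx": -0.02, "ty": 0.023, "tz": 0, "ax": 0, "ay": 0, "az": 0, "fingers": -1}, {"tx": -0.0135, "ty": 0.0143, "tz": 0, "ax": 0, "ay": 0, "az": 0, "fingers": -1}, {"tx": 0, "ty": 0, "tz": 0, "ax": 0, "ay": 0, "az": 0, "fingers": -1}, {"tx": 0, "ty": 0, "tz": 0, "ax": 0, "ay": 0, "az": 0, "fingers": -1}, {"tx": 0, "ty": 0, "tz": 0, "ax": 0, "ay": 0, "az": 0, "fingers": -1}])

```text
time: 14.85
position: [0.4838, 0.2845, 0.3886]
tcp_rot: [3.141, -0.003, 0.412]
contact_force: [1.5, -0.5, -0.1]
width: 0.177
```

```bash
python3 look.py w7; python3 diff.py
```

```text
14.85 [0.4838 0.2845 0.3886] [ 3.1414 -0.0034  0.4122] [ 1.48 -0.49 -0.09] 0.177
pintop [[275. 215.]]
hole [[539. 131.]]
handle [[545. 242.]]
14.95 [0.484  0.2843 0.3888] [-0.4  0.2 -1.2]
handle box diff 28.34 control 5.94
```

Call:
send_rows(targets=[{"tx": -0.001, "ty": 0.0008, "tz": -0.01, "ax": 0, "ay": 0, "az": 0, "fingers": -1}, {"tx": 0, "ty": 0, "tz": -0.015, "ax": 0, "ay": 0, "az": 0, "fingers": -1}, {"tx": 0, "ty": 0, "tz": -0.015, "ax": 0, "ay": 0, "az": 0, "fingers": -1}, {"tx": 0, "ty": 0, "tz": -0.01, "ax": 0, "ay": 0, "az": 0, "fingers": -1}, {"tx": 0, "ty": 0, "tz": -0.003, "ax": 0, "ay": 0, "az": 0, "fingers": -1}, {"tx": 0, "ty": 0, "tz": -0.003, "ax": 0, "ay": 0, "az": 0, "fingers": -1}, {"tx": 0, "ty": 0, "tz": -0.003, "ax": 0, "ay": 0, "az": 0, "fingers": -1}, {"tx": 0, "ty": 0, "tz": 0, "ax": 0, "ay": 0, "az": 0, "fingers": -1}])

```text
time: 15.75
position: [0.4827, 0.2857, 0.3302]
tcp_rot: [-3.141, -0.005, 0.413]
contact_force: [1.5, 0.7, -0.0]
width: 0.178
```

Call:
send_rows(targets=[{"tx": 0, "ty": 0, "tz": -0.002, "ax": 0, "ay": 0, "az": 0, "fingers": -1}, {"tx": 0, "ty": 0, "tz": -0.002, "ax": 0, "ay": 0, "az": 0, "fingers": -1}, {"tx": 0, "ty": 0, "tz": 0, "ax": 0, "ay": 0, "az": 0, "fingers": -1}])

```text
time: 16.05
position: [0.4826, 0.2857, 0.326]
tcp_rot: [-3.141, -0.004, 0.413]
contact_force: [-0.1, -0.2, -1.5]
width: 0.18
```

The tip is 6 mm into the stand with no force. I'll lower the rest of the way.

Call:
send_rows(targets=[{"tx": 0, "ty": 0, "tz": -0.006, "ax": 0, "ay": 0, "az": 0, "fingers": -1}, {"tx": 0, "ty": 0, "tz": -0.01, "ax": 0, "ay": 0, "az": 0, "fingers": -1}, {"tx": 0, "ty": 0, "tz": -0.012, "ax": 0, "ay": 0, "az": 0, "fingers": -1}, {"tx": 0, "ty": 0, "tz": -0.012, "ax": 0, "ay": 0, "az": 0, "fingers": -1}, {"tx": 0, "ty": 0, "tz": -0.01, "ax": 0, "ay": 0, "az": 0, "fingers": -1}, {"tx": 0, "ty": 0, "tz": -0.006, "ax": 0, "ay": 0, "az": 0, "fingers": -1}, {"tx": 0, "ty": 0, "tz": -0.004, "ax": 0, "ay": 0, "az": 0, "fingers": -1}, {"tx": 0, "ty": 0, "tz": -0.002, "ax": 0, "ay": 0, "az": 0, "fingers": -1}, {"tx": 0, "ty": 0, "tz": 0, "ax": 0, "ay": 0, "az": 0, "fingers": -1}, {"tx": 0, "ty": 0, "tz": 0, "ax": 0, "ay": 0, "az": 0, "fingers": -1}])

```text
time: 17.05
position: [0.4828, 0.2858, 0.2646]
tcp_rot: [-3.141, -0.005, 0.413]
contact_force: [0.3, -0.4, -0.9]
width: 0.179
```

Call:
send_rows(targets=[{"tx": 0, "ty": 0, "tz": -0.0015, "ax": 0, "ay": 0, "az": 0, "fingers": -1}, {"tx": 0, "ty": 0, "tz": -0.001, "ax": 0, "ay": 0, "az": 0, "fingers": -1}, {"tx": 0, "ty": 0, "tz": 0, "ax": 0, "ay": 0, "az": 0, "fingers": -1}, {"tx": 0, "ty": 0, "tz": 0, "ax": 0, "ay": 0, "az": 0, "fingers": -1}])

```text
time: 17.45
position: [0.4827, 0.2857, 0.2618]
tcp_rot: [-3.141, -0.005, 0.413]
contact_force: [0.8, -0.5, -0.2]
width: 0.178
```

The pin is home (z matches the pick-up height). Release, rise clear, and turn towards the handle.

Call:
send_rows(targets=[{"tx": 0, "ty": 0, "tz": 0, "ax": 0, "ay": 0, "az": 0, "fingers": 1}, {"tx": 0, "ty": 0, "tz": 0, "ax": 0, "ay": 0, "az": 0, "fingers": 1}, {"tx": 0, "ty": 0, "tz": 0, "ax": 0, "ay": 0, "az": 0, "fingers": 1}, {"tx": 0, "ty": 0, "tz": 0, "ax": 0, "ay": 0, "az": 0, "fingers": 1}, {"tx": 0, "ty": 0, "tz": 0, "ax": 0, "ay": 0, "az": 0, "fingers": 1}, {"tx": 0, "ty": 0, "tz": 0, "ax": 0, "ay": 0, "az": 0, "fingers": 1}])

```text
time: 18.05
position: [0.4826, 0.2857, 0.2617]
tcp_rot: [-3.141, -0.004, 0.413]
contact_force: [0.5, 0.2, 0.0]
width: 0.998
```

Call:
send_rows(targets=[{"tx": 0, "ty": 0, "tz": 0.01, "ax": 0, "ay": 0, "az": 0, "fingers": 1}, {"tx": 0, "ty": 0, "tz": 0.02, "ax": 0, "ay": 0, "az": 0, "fingers": 1}, {"tx": 0, "ty": 0, "tz": 0.03, "ax": 0, "ay": 0, "az": 0, "fingers": 1}, {"tx": 0, "ty": 0, "tz": 0.03, "ax": 0, "ay": 0, "az": 0, "fingers": 1}, {"tx": 0, "ty": 0, "tz": 0.03, "ax": 0, "ay": 0, "az": 0, "fingers": 1}, {"tx": 0, "ty": -0.02, "tz": 0.01, "ax": 0, "ay": 0, "az": -0.08, "fingers": 1}, {"tx": 0, "ty": -0.035, "tz": 0, "ax": 0, "ay": 0, "az": -0.08, "fingers": 1}, {"tx": 0, "ty": -0.04, "tz": 0, "ax": 0, "ay": 0, "az": -0.08, "fingers": 1}, {"tx": 0, "ty": -0.04, "tz": 0, "ax": 0, "ay": 0, "az": -0.08, "fingers": 1}, {"tx": 0, "ty": -0.04, "tz": 0, "ax": 0, "ay": 0, "az": -0.08, "fingers": 1}, {"tx": 0, "ty": -0.04, "tz": 0, "ax": 0, "ay": 0, "az": -0.02, "fingers": 1}, {"tx": 0, "ty": -0.04, "tz": 0, "ax": 0, "ay": 0, "az": 0, "fingers": 1}])

```text
time: 19.25
position: [0.4822, 0.0291, 0.3928]
tcp_rot: [-3.141, -0.006, -0.008]
contact_force: [1.2, -0.1, 0.3]
width: 0.998
```

Call:
send_rows(targets=[{"tx": 0, "ty": -0.012, "tz": 0, "ax": 0, "ay": 0, "az": 0, "fingers": 1}, {"tx": 0, "ty": 0, "tz": 0, "ax": 0, "ay": 0, "az": 0, "fingers": 1}, {"tx": 0, "ty": 0, "tz": 0, "ax": 0, "ay": 0, "az": 0, "fingers": 1}])

```text
time: 19.55
position: [0.4827, 0.0189, 0.3921]
tcp_rot: [-3.141, -0.005, -0.008]
contact_force: [0.4, 0.8, 0.1]
width: 1.001
```

```bash
python3 look.py w8
python3 - <<'E'
from h import *
import pickle
im=cv2.imread("pics/w8.png");top=read_camera("top");side=read_camera("side")
a=cv2.resize(im,(440,330)); b=cv2.resize(top[195:275,180:315],None,fx=2.6,fy=2.6,interpolation=cv2.INTER_CUBIC)
d=cv2.resize(side[140:280,170:310],None,fx=1.9,fy=1.9,interpolation=cv2.INTER_CUBIC)
cv2.imwrite("pics/top8.png",top)
H=np.zeros((600,800,3),np.uint8);H[:330,:440]=a;H[:208,445:445+351]=b[:208,:351];H[332:332+266,0:266]=d[:266]
c=pickle.load(open("pics/w8.pkl","rb"));x,y=proj(c,(.534,.019,.095))[0].round().astype(int);print(x,y)
x=min(max(x,60),500);y=min(max(y,50),370)
z=cv2.resize(im[y-50:y+50,x-60:x+60],None,fx=3.8,fy=3.8,interpolation=cv2.INTER_CUBIC);H[220:600,445-101:800]=z[:,:456];print("zoom origin",x-60,y-50,"at (344,220) x3.8")
cv2.imwrite("pics/m8.png",H)
E
```

```text
19.55 [0.4827 0.0189 0.3921] [-3.1409 -0.0051 -0.0077] [0.4  0.83 0.09] 1.001
pintop [[-20. 215.]]
hole [[158.  16.]]
handle [[278. 123.]]
277 147
zoom origin 217 97 at (344,220) x3.8
```

View pics/m8.png

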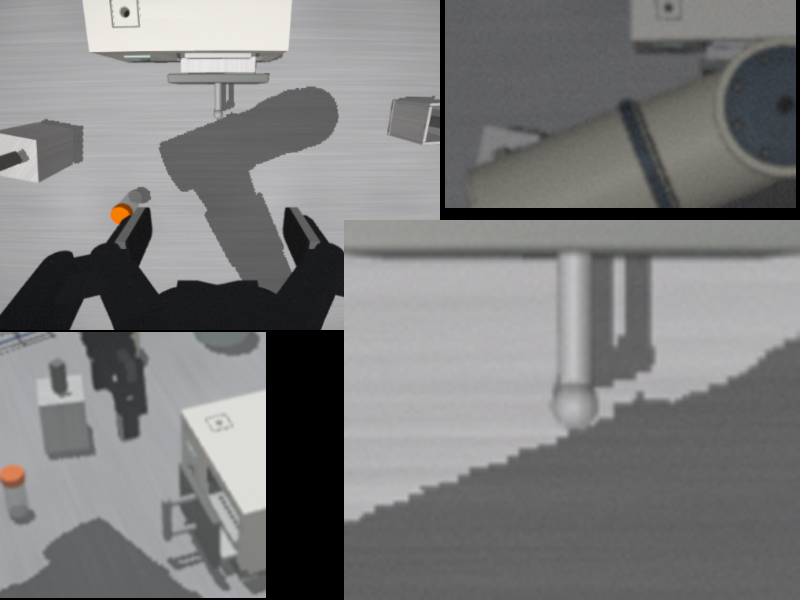

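Merged picture: the pin stands upright in its stand (bottom left), the tray is out a little, and the handle's bar top is at wrist pixel (277,146). I predicted (277,147), so the handle is at about (0.535, 0.019). I'll descend on it and grip.

Call:
send_rows(targets=[{"tx": 0.012, "ty": 0, "tz": 0, "ax": 0, "ay": 0, "az": 0, "fingers": 1}, {"tx": 0.02, "ty": 0, "tz": 0, "ax": 0, "ay": 0, "az": 0, "fingers": 1}, {"tx": 0.015, "ty": 0, "tz": -0.01, "ax": 0, "ay": 0, "az": 0, "fingers": 1}, {"tx": 0.005, "ty": 0, "tz": -0.025, "ax": 0, "ay": 0, "az": 0, "fingers": 1}, {"tx": 0, "ty": 0, "tz": -0.03, "ax": 0, "ay": 0, "az": 0, "fingers": 1}, {"tx": 0, "ty": 0, "tz": -0.03, "ax": 0, "ay": 0, "az": 0, "fingers": 1}, {"tx": 0, "ty": 0, "tz": -0.025, "ax": 0, "ay": 0, "az": 0, "fingers": 1}, {"tx": 0, "ty": 0, "tz": -0.02, "ax": 0, "ay": 0, "az": 0, "fingers": 1}, {"tx": 0, "ty": 0, "tz": -0.012, "ax": 0, "ay": 0, "az": 0, "fingers": 1}, {"tx": 0, "ty": 0, "tz": -0.005, "ax": 0, "ay": 0, "az": 0, "fingers": 1}, {"tx": 0, "ty": 0, "tz": 0, "ax": 0, "ay": 0, "az": 0, "fingers": 1}])

```text
time: 20.8
position: [0.535, 0.019, 0.2345]
tcp_rot: [3.141, -0.004, -0.007]
contact_force: [0.8, 0.2, -0.1]
width: 1.003
```

Call:
send_rows(targets=[{"tx": 0, "ty": 0, "tz": 0, "ax": 0, "ay": 0, "az": 0, "fingers": -1}, {"tx": 0, "ty": 0, "tz": 0, "ax": 0, "ay": 0, "az": 0, "fingers": -1}, {"tx": 0, "ty": 0, "tz": 0, "ax": 0, "ay": 0, "az": 0, "fingers": -1}, {"tx": 0, "ty": 0, "tz": 0, "ax": 0, "ay": 0, "az": 0, "fingers": -1}, {"tx": 0, "ty": 0, "tz": 0, "ax": 0, "ay": 0, "az": 0, "fingers": -1}, {"tx": 0, "ty": 0, "tz": 0, "ax": 0, "ay": 0, "az": 0, "fingers": -1}])

```text
time: 21.4
position: [0.5347, 0.0182, 0.2351]
tcp_rot: [3.141, -0.005, -0.007]
contact_force: [0.4, -3.2, 1.7]
width: 0.108
```

The jaws stopped on the bar (0.108 ≈ 9–11 mm). Now pull along −x.

Call:
send_rows(targets=[{"tx": -0.004, "ty": 0, "tz": 0, "ax": 0, "ay": 0, "az": 0, "fingers": -1}, {"tx": -0.008, "ty": 0, "tz": 0, "ax": 0, "ay": 0, "az": 0, "fingers": -1}, {"tx": -0.009, "ty": 0, "tz": 0, "ax": 0, "ay": 0, "az": 0, "fingers": -1}, {"tx": -0.009, "ty": 0, "tz": 0, "ax": 0, "ay": 0, "az": 0, "fingers": -1}, {"tx": -0.009, "ty": 0, "tz": 0, "ax": 0, "ay": 0, "az": 0, "fingers": -1}, {"tx": -0.009, "ty": 0, "tz": 0, "ax": 0, "ay": 0, "az": 0, "fingers": -1}, {"tx": -0.008, "ty": 0, "tz": 0, "ax": 0, "ay": 0, "az": 0, "fingers": -1}, {"tx": -0.004, "ty": 0, "tz": 0, "ax": 0, "ay": 0, "az": 0, "fingers": -1}, {"tx": 0, "ty": 0, "tz": 0, "ax": 0, "ay": 0, "az": 0, "fingers": -1}])

```text
time: 22.3
position: [0.474, 0.0185, 0.2351]
tcp_rot: [3.141, -0.004, -0.007]
contact_force: [-0.4, -3.2, 5.6]
width: 0.109
```

Call:
send_rows(targets=[{"tx": -0.002, "ty": 0, "tz": 0, "ax": 0, "ay": 0, "az": 0, "fingers": -1}, {"tx": -0.002, "ty": 0, "tz": 0, "ax": 0, "ay": 0, "az": 0, "fingers": -1}, {"tx": -0.002, "ty": 0, "tz": 0, "ax": 0, "ay": 0, "az": 0, "fingers": -1}, {"tx": 0, "ty": 0, "tz": 0, "ax": 0, "ay": 0, "az": 0, "fingers": -1}])

```text
time: 22.7
position: [0.4689, 0.0186, 0.2351]
tcp_rot: [3.141, -0.005, -0.007]
contact_force: [-0.2, -5.0, 5.5]
width: 0.109
```

Call:
send_rows(targets=[{"tx": -0.0015, "ty": 0, "tz": 0, "ax": 0, "ay": 0, "az": 0, "fingers": -1}, {"tx": -0.0015, "ty": 0, "tz": 0, "ax": 0, "ay": 0, "az": 0, "fingers": -1}, {"tx": 0, "ty": 0, "tz": 0, "ax": 0, "ay": 0, "az": 0, "fingers": -1}])

```text
time: 23.0
position: [0.466, 0.0186, 0.2351]
tcp_rot: [3.141, -0.005, -0.007]
contact_force: [1.8, -5.0, 5.3]
width: 0.105
```

Call:
send_rows(targets=[{"tx": -0.0015, "ty": 0, "tz": 0, "ax": 0, "ay": 0, "az": 0, "fingers": -1}, {"tx": 0, "ty": 0, "tz": 0, "ax": 0, "ay": 0, "az": 0, "fingers": -1}])

```text
time: 23.2
position: [0.4649, 0.0186, 0.2351]
tcp_rot: [3.141, -0.006, -0.007]
contact_force: [2.4, -5.4, 3.0]
width: 0.109
```

Call:
send_rows(targets=[{"tx": -0.0015, "ty": 0, "tz": 0, "ax": 0, "ay": 0, "az": 0, "fingers": -1}, {"tx": 0, "ty": 0, "tz": 0, "ax": 0, "ay": 0, "az": 0, "fingers": -1}])

```text
time: 23.4
position: [0.4644, 0.0186, 0.2351]
tcp_rot: [3.141, -0.009, -0.007]
contact_force: [9.4, -8.3, -2.5]
width: 0.106
```

Call:
send_rows(targets=[{"tx": -0.0015, "ty": 0, "tz": 0, "ax": 0, "ay": 0, "az": 0, "fingers": -1}, {"tx": 0, "ty": 0, "tz": 0, "ax": 0, "ay": 0, "az": 0, "fingers": -1}, {"tx": 0, "ty": 0, "tz": 0, "ax": 0, "ay": 0, "az": 0, "fingers": -1}])

```text
time: 23.7
position: [0.464, 0.0187, 0.2352]
tcp_rot: [3.141, -0.012, -0.006]
contact_force: [14.5, -10.0, -8.6]
width: 0.105
```

The force climbs while the arm stays put, so the tray is at its stop. Ease the tension slightly, release and lift clear.

Call:
send_rows(targets=[{"tx": 0.0015, "ty": 0, "tz": 0, "ax": 0, "ay": 0, "az": 0, "fingers": -1}, {"tx": 0, "ty": 0, "tz": 0, "ax": 0, "ay": 0, "az": 0, "fingers": 1}, {"tx": 0, "ty": 0, "tz": 0, "ax": 0, "ay": 0, "az": 0, "fingers": 1}, {"tx": 0, "ty": 0, "tz": 0, "ax": 0, "ay": 0, "az": 0, "fingers": 1}, {"tx": 0, "ty": 0, "tz": 0, "ax": 0, "ay": 0, "az": 0, "fingers": 1}, {"tx": 0, "ty": 0, "tz": 0, "ax": 0, "ay": 0, "az": 0, "fingers": 1}, {"tx": 0, "ty": 0, "tz": 0, "ax": 0, "ay": 0, "az": 0, "fingers": 1}])

```text
time: 24.4
position: [0.4625, 0.0188, 0.2347]
tcp_rot: [-3.141, -0.004, -0.007]
contact_force: [-0.3, -0.5, -0.4]
width: 1.0
```

Call:
send_rows(targets=[{"tx": 0, "ty": 0, "tz": 0.008, "ax": 0, "ay": 0, "az": 0, "fingers": 1}, {"tx": 0, "ty": 0, "tz": 0.015, "ax": 0, "ay": 0, "az": 0, "fingers": 1}, {"tx": 0, "ty": 0, "tz": 0.025, "ax": 0, "ay": 0, "az": 0, "fingers": 1}, {"tx": 0, "ty": 0, "tz": 0.03, "ax": 0, "ay": 0, "az": 0, "fingers": 1}, {"tx": 0, "ty": 0, "tz": 0.03, "ax": 0, "ay": 0, "az": 0, "fingers": 1}, {"tx": 0, "ty": 0, "tz": 0.03, "ax": 0, "ay": 0, "az": 0, "fingers": 1}, {"tx": -0.02, "ty": 0, "tz": 0.01, "ax": 0, "ay": 0, "az": 0, "fingers": 1}, {"tx": -0.03, "ty": 0, "tz": 0.01, "ax": 0, "ay": 0, "az": 0, "fingers": 1}, {"tx": -0.02, "ty": 0, "tz": 0, "ax": 0, "ay": 0, "az": 0, "fingers": 1}, {"tx": 0, "ty": 0, "tz": 0, "ax": 0, "ay": 0, "az": 0, "fingers": 1}, {"tx": 0, "ty": 0, "tz": 0, "ax": 0, "ay": 0, "az": 0, "fingers": 1}])

```text
time: 25.5
position: [0.3924, 0.0186, 0.3934]
tcp_rot: [-3.141, -0.006, -0.007]
contact_force: [0.3, -0.3, -0.9]
width: 1.003
```

```bash
python3 look.py w9
python3 - <<'E'
from h import *
import pickle
# bar top in wrist view: match the w8 bar-top patch
t=cv2.imread("pics/w8.png")[112:155,266:290];im=cv2.imread("pics/w9.png");c=pickle.load(open("pics/w9.pkl","rb"))
best=(0,)
for s in np.arange(.8,1.25,.05):
    r=cv2.matchTemplate(im,cv2.resize(t,None,fx=s,fy=s),cv2.TM_CCOEFF_NORMED);_,v,_,l=cv2.minMaxLoc(r)
    if v>best[0]:best=(v,s,l)
v,s,l=best;p=[l[0]+11.5*s,l[1]+33.7*s];print(best,p,onplane(c,[p],.095).round(4),"expected x",.6006-.135,proj(c,(.4656,.019,.095)))
# other things unmoved: side view vs start outside the arm/tray
a=cv2.imread("pics/side0.png");b=read_camera("side");cv2.imwrite("pics/side9.png",b)
for n,(y0,y1,x0,x1) in dict(pin=(150,205,188,218),marker=(315,380,285,330),vial_b=(333,365,376,402),vial_a=(208,240,168,188),timer=(165,200,338,375),bottle=(90,160,212,245)).items():
    r=cv2.matchTemplate(b[y0-8:y1+8,x0-8:x1+8],a[y0:y1,x0:x1],cv2.TM_CCOEFF_NORMED);_,v,_,l=cv2.minMaxLoc(r);print(n,round(v,3),"shift",l[0]-8,l[1]-8)
E
```

```text
25.5 [0.3924 0.0186 0.3934] [-3.1408 -0.006  -0.0068] [ 0.28 -0.27 -0.91] 1.003
pintop [[-51. 110.]]
hole [[ 146. -125.]]
handle [[277.   7.]]
(0.7724237442016602, np.float64(0.8), (15, 95)) [np.float64(24.200000000000003), np.float64(121.96000000000001)] [[0.4698 0.2472 0.095 ]] expected x 0.4656 [[276.31250417 122.23724237]]
pin 0.348 shift 0 0
marker 1.0 shift 0 0
vial_b 0.999 shift 0 0
vial_a 0.998 shift 0 0
timer 1.0 shift 0 0
bottle 0.999 shift 0 0
```

The five other objects have not moved. The arm hides the pin in the side view, so I'll move it aside and check the pin and the tray again.

Call:
send_rows(targets=[{"tx": 0, "ty": -0.015, "tz": 0.01, "ax": 0, "ay": 0, "az": 0, "fingers": 1}, {"tx": 0, "ty": -0.03, "tz": 0.01, "ax": 0, "ay": 0, "az": 0, "fingers": 1}, {"tx": 0, "ty": -0.035, "tz": 0, "ax": 0, "ay": 0, "az": 0, "fingers": 1}, {"tx": 0, "ty": -0.035, "tz": 0, "ax": 0, "ay": 0, "az": 0, "fingers": 1}, {"tx": 0, "ty": -0.035, "tz": 0, "ax": 0, "ay": 0, "az": 0, "fingers": 1}, {"tx": 0, "ty": -0.035, "tz": 0, "ax": 0, "ay": 0, "az": 0, "fingers": 1}, {"tx": 0, "ty": -0.03, "tz": 0, "ax": 0, "ay": 0, "az": 0, "fingers": 1}, {"tx": 0, "ty": -0.015, "tz": 0, "ax": 0, "ay": 0, "az": 0, "fingers": 1}, {"tx": 0, "ty": 0, "tz": 0, "ax": 0, "ay": 0, "az": 0, "fingers": 1}, {"tx": 0, "ty": 0, "tz": 0, "ax": 0, "ay": 0, "az": 0, "fingers": 1}])

```text
time: 26.6
position: [0.393, -0.2115, 0.4122]
tcp_rot: [-3.141, -0.003, -0.009]
contact_force: [0.0, 0.4, -0.6]
width: 1.0
```

Run:
```python
from h import *
for n,(y0,y1,x0,x1) in dict(side=(150,205,188,218),top=(243,270,190,218)).items():
    a=cv2.imread(f"pics/{n}0.png");b=read_camera(n);cv2.imwrite(f"pics/{n}10.png",b)
    r=cv2.matchTemplate(b[y0-6:y1+6,x0-6:x1+6],a[y0:y1,x0:x1],cv2.TM_CCOEFF_NORMED);_,v,_,l=cv2.minMaxLoc(r);print(n,"pin",round(v,3),"shift",l[0]-6,l[1]-6)
    # tray front edge: columns of brightness along reader -x, at the tray's centre line, top of tray front
    c=get_calibration(n);q=[.6006,.0485,-.007] if n=="top" else [.599,.0455,-.0055]
    e=np.arange(.0,.16,.005)
    for dy in(-.03,):
        P=proj(c,place(q,[[-x,dy,.095] for x in e])).round().astype(int);print([(round(float(x),3),int(b[v,u].mean()),int(a[v,u].mean())) for x,(u,v) in zip(e,P)])
im=cv2.imread("pics/w9.png")
import pickle
c=pickle.load(open("pics/w9.pkl","rb"))
for off in(-.03,.0):  # tray front face at bar+35 behind; brightness along centreline offset
    xs=np.arange(.45,.56,.003);P=proj(c,[[x,.019+off,.094] for x in xs]).round().astype(int);print(off,[(round(float(x),3),int(im[v,u].mean())) for x,(u,v) in zip(xs,P) if 0<=v<420])
```

```text
side pin 0.213 shift -6 6
[(0.0, 114, 111), (0.005, 84, 119), (0.01, 88, 109), (0.015, 122, 97), (0.02, 134, 87), (0.025, 129, 92), (0.03, 97, 81), (0.035, 136, 127), (0.04, 170, 140), (0.045, 170, 149), (0.05, 169, 138), (0.055, 168, 154), (0.06, 168, 152), (0.065, 168, 153), (0.07, 169, 154), (0.075, 167, 151), (0.08, 167, 153), (0.085, 169, 154), (0.09, 154, 152), (0.095, 129, 152), (0.1, 115, 151), (0.105, 91, 150), (0.11, 106, 151), (0.115, 151, 150), (0.12, 126, 150), (0.125, 57, 151), (0.13, 55, 153), (0.135, 58, 152), (0.14, 66, 153), (0.145, 69, 151), (0.15, 59, 151), (0.155, 55, 152)]
top pin 0.993 shift 0 0
[(0.0, 96, 78), (0.005, 97, 76), (0.01, 100, 66), (0.015, 97, 70), (0.02, 103, 78), (0.025, 101, 81), (0.03, 99, 83), (0.035, 97, 85), (0.04, 102, 80), (0.045, 101, 82), (0.05, 100, 57), (0.055, 104, 73), (0.06, 100, 92), (0.065, 110, 95), (0.07, 112, 94), (0.075, 120, 94), (0.08, 122, 91), (0.085, 119, 91), (0.09, 95, 92), (0.095, 79, 94), (0.1, 74, 94), (0.105, 87, 95), (0.11, 84, 96), (0.115, 75, 94), (0.12, 76, 93), (0.125, 75, 96), (0.13, 76, 98), (0.135, 80, 96), 
[... 403 characters left out ...]
 (0.522, 129), (0.525, 211), (0.528, 211), (0.531, 209), (0.534, 190), (0.537, 208), (0.54, 196), (0.543, 204), (0.546, 206), (0.549, 198), (0.552, 205), (0.555, 204), (0.558, 192)]
0.0 [(0.45, 180), (0.453, 182), (0.456, 184), (0.459, 181), (0.462, 156), (0.465, 185), (0.468, 160), (0.471, 157), (0.474, 190), (0.477, 191), (0.48, 191), (0.483, 191), (0.486, 190), (0.489, 190), (0.492, 190), (0.495, 188), (0.498, 189), (0.501, 113), (0.504, 143), (0.507, 140), (0.51, 149), (0.513, 224), (0.516, 224), (0.519, 224), (0.522, 137), (0.525, 216), (0.528, 215), (0.531, 215), (0.534, 212), (0.537, 212), (0.54, 213), (0.543, 209), (0.546, 211), (0.549, 211), (0.552, 208), (0.555, 207), (0.558, 191)]
```

The top view matches the pin at home (0.993, no shift). The wrist profile puts the tray front at x ≈ 0.500 and the bar at ≈ 0.465, as expected for 0.090 out. I'll hand in.

```bash
python3 -c "
from station import *
print(close_job(), sense()['time'])"
```

```text
the job is handed in; nothing more can be done
the job is handed in; nothing more can be done
```

The job is handed in at about 27 s: the latch tripped, the pin is back upright in its stand, and the tray is drawn out to its stop.

- **Latch:** I met the pad about 48 mm below the mouth and pushed in 1 mm steps. The highest force read was 6.6 N (about 7.5 N allowing for the sensor's zero offset). It tripped after about 8–9 mm, seen as the handle jumping in the side view.
- **Pin:** in the top view it matches its starting picture (0.993, no shift). An earlier wrist and side picture also showed it standing upright in the stand.
- **Tray:** I pulled until the force rose to 14.5 N with the arm no longer moving. The final wrist picture puts the tray front at x ≈ 0.500 and the bar at ≈ 0.465, as expected for 0.090 m out.
- **Other things:** vials, marker, timer and bottle show no shift in the side view, and the gripper is open and clear of everything.

**Checks that failed:**
- The last side-view checks of the pin failed (0.35, then 0.21), because the arm blocks that view; I relied on the top view instead.
- The automatic handle match gave a wrong hit, so the tray position comes from the brightness profile and the force at the stop.
- The first move call was refused for missing keys and nothing moved.
- A last picture was not shown, because the 12-picture limit was reached.

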